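Load a board rack past the chute gate

ROBOT

A 6-joint arm with a two-finger parallel gripper is mounted at the origin on the work surface. World frame = base frame: x ahead of the robot, y to its left, z up, the work surface at z = 0. Lengths are in m, angles in rad, forces in N, time in s.
With the tool pointing down it reaches from about 0.375 to 0.975 m from the base axis. Payload 3.8 kg.
Tool frame: the origin (TCP) lies midway between the tips of the shut fingers; the grasp point (between the pads) lies 19 mm behind it; z points along the fingers, y is the line along which they close (so a half turn about z gives the same grasp; the last joint's range is limited). The gripper opens to 88 mm and grips with 3 to 60 N. Pads are 18 mm wide; open, the fingers measure 123 mm over their backs; the gripper's body (75 mm by 187 mm) begins 45 mm behind the grasp point.
Start: joints at [1.223, 0.264, 1.604, -0, 1.274, -0.037], TCP at [0.206, 0.643, 0.239] pointing down, gripper open.
Joint ranges: [-2.63, 2.63], [-0.94, 2.18], [0.31, 2.57], [-1.31, 4.45], [0, 2.66], [-2.55, 2.55]. Speed limits (rad/s): [2.57, 2.57, 3.14, 3.14, 3.14, 3.14].

INTERFACE

Orientations are given as a unit quaternion [x, y, z, w].
In Python, from plant import arm, planner, sensors, read_camera gives the robot as it stands. The module is installed in compiled form; this text tells all that it offers. Calls block until the motion is done:
- arm.movep(position, orientation): joint-space move of the TCP to a pose.
- arm.move_linear(position, attitude=None, v=0.15, guard=None): straight line of the TCP; attitude=None keeps the orientation; v is the mean speed in m/s. With guard (N) it stops when the force on the tool has changed by that much, and returns True; else False.
- arm.move_joints(angles): joint-space move.
- arm.command_gripper(opening, grasp_force=None): finger opening in m; grasp_force is the grip in N (None keeps the last); returns when the fingers have stopped.
- arm.sleep(seconds).
- planner.ik(position, orientation): joint angles nearest the present ones, or None.
- sensors.observe(): the state.
- read_camera(name): name is "scene" or "top" or "wrist"; returns a dict with "image" (480x640x3 uint8, blue, green, red), "vertical_fov" (degrees; the focal length in pixels is half the picture's height over the tangent of half this angle, whatever the lens; pixels are square), "cx", "cy" (the principal point, pixels), "R" (3x3) and "t" (3): a world point X has camera coordinates R X + t. Camera axes: x right, y down, z forward; pixel columns grow to the right and rows downward; lengths in m; the calibration is good to about 2 mm. A picture is of the moment at which its call begins. There is no depth.
A pose or a line that the arm cannot do raises arm.IKError and nothing moves.
- arm.finish_job(): hands the job in; it is judged then, once.
The state is a dict: "clock": time; "qpos": joint angles; "dq": joint speeds; "joint_torque": joint torques, N m; "tcp_pos": TCP position; "eef_rot": TCP orientation; "wrist_force": force on the tool from outside, world axes, zero at the start; "wrist_torque": the same for the moment, N m; "gripper_width": finger opening in m; "finger_force": force on a finger pad.
Only numpy, scipy, OpenCV 4.12 (cv2) and the standard library are available. Lean on these libraries where they do the work, as an engineer would, in place of code of your own. Each camera call takes 0.05 s, during which the arm holds its last target. There are 200 camera calls.

TASK

Load the board rack into the tester: with one fingertip swing the red bar outward and hold the yellow gate open, and with the hand's other finger push the rack by its white tab along the chute, under the open gate without touching it, until the rack is fully home against the black end stop. Then let the gate fall shut behind the board carrier and take the hand clear. Only push: never lift the rack, and leave the jar, spool, toroid and screwdriver where they are.

Things in the scene. Friction and masses are not known exactly. Their poses are not given: they have to be found in the camera images.
- chute: Fixed loading chute of a board tester. Origin: on the table, on the chute's centre line, under the gate. x: direction of pushing; y: towards the side with the red bar; z up. Floor 4 mm thick. Two low grey side walls, inner faces y = +-27 mm, outer +-31 mm, top z = 18 mm, from x = -220 to +90 mm; open above.
- end_stop (a point): Face of the black end stop, on the centre line at chute x = +80 mm; stop 62 mm wide, top at z = 30 mm. The rack is home with its nose on it.
- hinge_shaft (a point): Point on the gate's steel hinge shaft, 8 mm thick, along chute x (-215 to +30 mm) at chute y = 36, z = 20 mm, in black bearings 20 mm high (top z = 24 mm). Fingers working the red bar must keep their tips above z = 27 mm.
- gate (a joint): Gate angle about the hinge shaft, rad: 0 shut, 1.1 fully open (stop). It opens as the red bar is pushed outward (chute +y). The rack clears it from 0.6 rad on; 0.85 is a good angle to hold. A spring shuts it: about 2 N at the bar when shut, about 3 N at 0.85 rad. Pushing the rack against the shut gate does not open it.
- gate_flap (a point): Centre of the yellow gate flap, 6 mm thick (chute x = -3 to +3 mm), 36 mm wide, 22 mm high; shut it hangs across the chute at y = -22 to +14 mm, z = 14 to 36 mm. It swings up on a thin arm about the hinge shaft.
- gate_bar (a point): Middle of the red bar of the gate: 8 mm thick, 195 mm long, parallel to the chute (chute x = -215 to -20 mm), on two thin posts, 45 mm from the shaft. At gate angle a its centre line is at chute y = 36 + 45 sin(a), z = 20 + 45 cos(a) mm (shut: y 36, z 65). A finger can slide along it while holding the gate open.
- rack: Loose blue board rack in the chute, about 0.25 kg, axes as the chute's. Origin: under the centre of the board carrier, which is 66 mm long (x), 50 wide, 22 high. Behind it a tail 6 mm high, 30 wide, leads to the push tab. It starts with its nose 13 to 40 mm short of the gate; home, its origin is at chute x = +47 mm and the gate shuts into the space between carrier and tab.
- rack_tab (a point): Rear face (towards -x of the chute: the face to push) of the rack's white upright tab, on its centre line 40 mm above the rack's underside and 97 mm behind the rack's origin. Tab 6 mm thick, 44 mm wide, its top 52 mm above the underside. Home, this face is at chute x = -50 mm.
- jar: Amber glass jar, 48 mm wide, 62 mm high, bystander. Origin: centre of its underside.
- spool: Orange spool, 54 mm wide, 40 mm high, bystander. Origin: centre of its underside.
- toroid: Copper-coloured ring transformer, 72 mm wide, 32 mm high, bystander. Origin: centre of its underside.
- driver: Screwdriver with yellow handle, 160 mm long, lying flat, bystander.
There are look-alikes about, which are no part of the job. Of the things that look like the rack, the middle-sized one is meant.

How it is judged:
On the way, in this order (a step that is already met when the one before it is completed fails the run):
1. a finger holds the gate open while the rack is still short of it (value of joint gate above 0.5 rad and contact force between the fingers and gate above 0.2 N and x of rack in the frame of chute below -0.036 m), for 0.1 s.
2. the rack is pushed by a finger while its carrier is under the gate, the gate still held open by a finger (value of joint gate above 0.45 rad and contact force between the fingers and gate above 0.2 N and contact force between the fingers and rack above 0.05 N and x of rack in the frame of chute between -0.025 and 0.033 m), for 0.05 s.
At the end, for the whole second after the job is handed in: The rack lies flat in the chute with its nose within 6 mm of the end stop, at rest, and the gate is shut behind the carrier (under 0.08 rad); nothing is touched (x of rack in the frame of chute between 0.041 and 0.05 m and z of rack in the frame of chute below 0.008 m and angle between the x axis of rack and the x axis of chute, either way round below 0.12 rad and angle between rack's own z axis and vertical below 0.05 rad and value of joint gate below 0.08 rad and linear speed of rack below 0.01 m/s).
It fails at once if the rack is lifted (more than 10 mm) or tipped (z of rack in the frame of chute above 0.014 m or angle between rack's own z axis and vertical above 0.25 rad).
It fails at once if the gate strikes or rests on the rack on its way in (contact force between gate and rack above 1 N and x of rack in the frame of chute below 0.04 m).
It fails at once if the jar, spool, toroid or screwdriver is disturbed (moved more than 10 mm) (distance of any of jar, spool, toroid, driver from where it was at the start of the episode above 0.01 m).
It also fails if it takes over 42 s, if anything falls off the work surface, if the arm or the gripper's body presses on something with over 40 N, if the wrist force passes 120 N, or if a joint passes its speed limit or range.

## Working session

There is one attempt and no reset: what is moved stays moved. The work goes in short steps, each a Python script; the robot and the scene stay as the last script left them, time stands still between calls to the robot, and variables do not carry over. Pictures are saved under pics/ and viewed, at most 10 in all, crops included, and the job is handed in when it is done.

```bash
mkdir -p pics
python3 - <<'E'
from plant import arm, planner, sensors, read_camera
import cv2,pickle
d={}
for n in("scene","top","wrist"):
    c=read_camera(n);d[n]=c;cv2.imwrite(f"pics/{n}0.png",c["image"]);print(n,c["vertical_fov"],c["cx"],c["cy"],c["R"],c["t"])
pickle.dump(d,open("cams0.pkl","wb"))
o=sensors.observe();print(o)
E
```

```text
scene 47.76260034523661 319.0730018116105 230.8776859208621 [[ 0.75946896  0.65045311  0.01084665]
 [ 0.56363457 -0.64959108 -0.51024259]
 [-0.32484299  0.39362696 -0.85996212]] [-0.48873716 -0.30721214  1.26250113]
top 48.92590362912921 309.30529684295504 244.79025546594247 [[-0.01172326 -0.99993002  0.00158889]
 [-0.97546027  0.01108696 -0.21989621]
 [ 0.2198632  -0.0041278  -0.97552198]] [0.02089675 0.6256844  0.83474295]
wrist 58.12019627352051 317.77528758416486 236.20455816704336 [[ 0.3065128   0.95186591 -0.00109282]
 [ 0.9024177  -0.29022424  0.31845279]
 [ 0.3028072  -0.09859603 -0.94793809]] [-0.67356273 -0.044024    0.39152377]
{'clock': 0.15, 'qpos': array([ 1.22307923e+00,  2.64600772e-01,  1.60505332e+00, -2.63885424e-05,
        1.27371795e+00, -3.68756503e-02]), 'dq': array([-1.36572838e-03, -3.49599400e-03, -3.76166536e-03, -3.41463541e-06,
        2.97714674e-03,  1.04629134e-03]), 'joint_torque': array([ 4.87263605e-04, -5.02844918e+01, -3.57468903e+01,  7.30277225e-02,
        2.49629578e-02, -1.15964817e-04]), 'tcp_pos': array([0.20626024, 0.64213076, 0.23766387]), 'eef_rot': array([ 1.54791877e-01,  9.87946701e-01, -8.75706528e-04, -1.57652278e-04]), 'wrist_force': array([-0.14528042, -0.17514118,  0.08153735]), 'wrist_torque': array([ 0.01307207, -0.01019225,  0.01531745]), 'finger_force': 0.0, 'gripper_width': 0.08788993690745574}
```

View pics/top0.png

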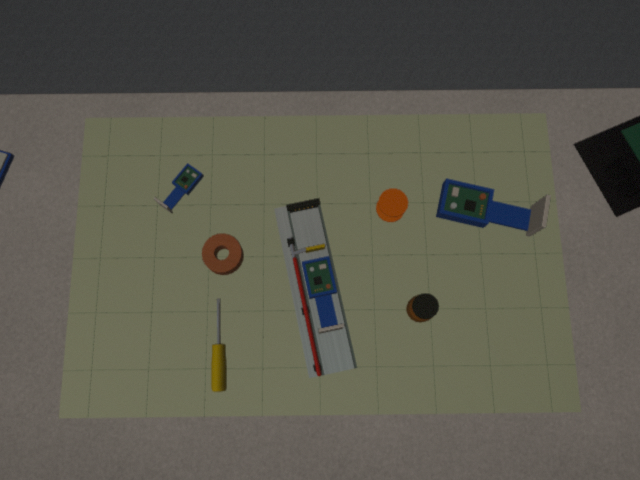

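View pics/scene0.png

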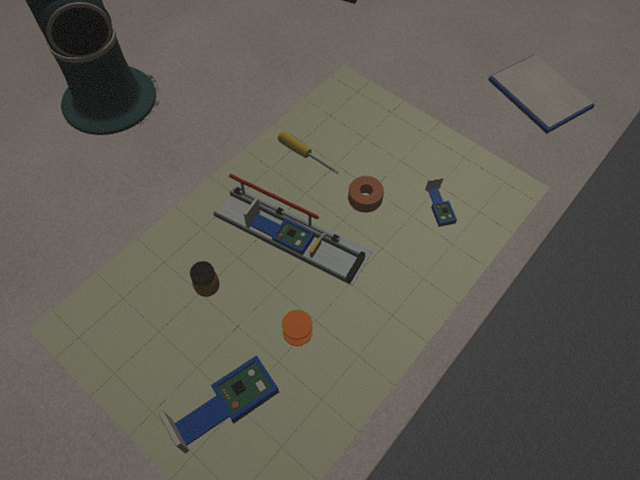

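Top view, rack candidates: small one (183,188), large one (490,207), and the middle-sized one in the grey chute (322,292). I take the one in the chute, because it is the middle size and sits behind the yellow gate (315,247) with the red bar to its left. I'll confirm this in an enlarged crop.

Run:
```python
import cv2,pickle
d=pickle.load(open("cams0.pkl","rb"))
t=d["top"]["image"][190:385,255:375]; t=cv2.resize(t,None,fx=3,fy=3,interpolation=cv2.INTER_CUBIC)
s=d["scene"]["image"][165:290,205:380]; s=cv2.resize(s,None,fx=2.4,fy=2.4,interpolation=cv2.INTER_CUBIC)
import numpy as np
o=np.zeros((600,800,3),np.uint8);o[:585,:360]=t;o[:300,370:790]=s
cv2.imwrite("pics/crop.png",cv2.convertScaleAbs(o,alpha=1.6))
```

```text
(no output)
```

View pics/crop.png

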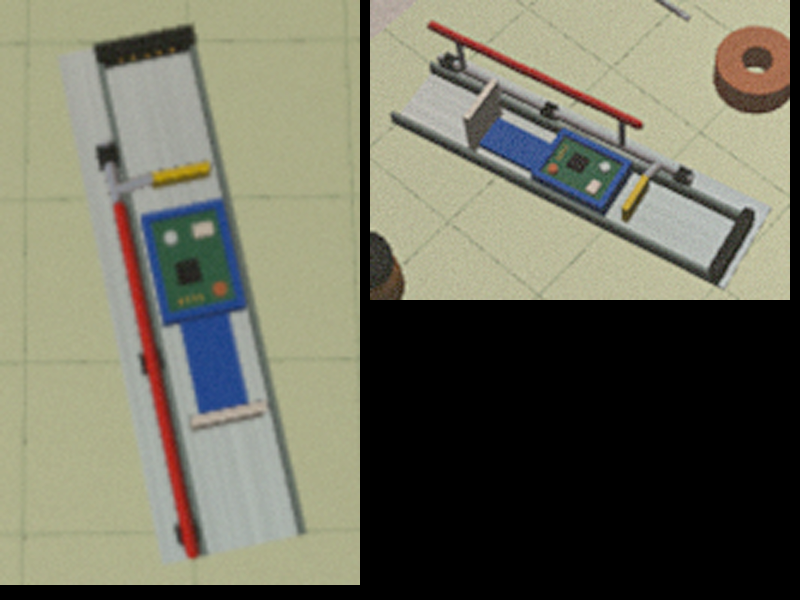

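The crop confirms it: the blue middle-sized rack is in the chute with its white tab at crop (228,415), the yellow gate ahead of it and the red bar on the left. Next I fit the chute pose from the known landmarks.

```bash
cat > h.py <<'E'
import numpy as np, pickle
def proj(c,X):
    X=np.atleast_2d(X)@c["R"].T+c["t"]; f=240/np.tan(np.radians(c["vertical_fov"]/2))
    return np.c_[c["cx"]+f*X[:,0]/X[:,2], c["cy"]+f*X[:,1]/X[:,2]]
def w(p,L):  # chute mm -> world m
    L=np.atleast_2d(L)/1000.; c,s=np.cos(p[2]),np.sin(p[2])
    return np.c_[p[0]+c*L[:,0]-s*L[:,1], p[1]+s*L[:,0]+c*L[:,1], L[:,2]]
E
python3 - <<'E'
from h import *
from scipy.optimize import least_squares
d=pickle.load(open("cams0.pkl","rb"))
T=[((-215,36,65),(193,556)),((-20,36,65),(119,203)),((-220,-29,18),(302,533)),((90,31,30),(95,44)),((90,-31,30),(193,27)),((0,14,36),(153,179)),((0,-22,36),(210,166))]
S=[((-215,36,65),(432,25)),((-20,36,65),(640,125)),((-220,-31,18),(393,117)),((0,14,36),(658,167)),((0,-22,36),(627,207))]
tl=np.array([a for a,_ in T]);tp=np.array([b for _,b in T])/3+[255,190]
sl=np.array([a for a,_ in S]);sp=(np.array([b for _,b in S])-[370,0])/2.4+[205,165]
f=lambda p:np.r_[proj(d["top"],w(p,tl))-tp,proj(d["scene"],w(p,sl))-sp].ravel()
r=least_squares(f,[.5,0,.2],loss="soft_l1");p=r.x;print(p,f(p).reshape(-1,2).round(1).tolist())
# rack x from tab & carrier
for L,uv in(((0,0,56),(229,411)),):
    g=lambda x:(proj(d["top"],w(p,[(x[0],x[1],L[2])]))[0]-(np.array(uv)/3+[255,190]))
    print("tab centre top",least_squares(g,[-120,0]).x)
g=lambda x:(proj(d["top"],w(p,[(x[0],x[1],26)]))[0]-(np.array((185,208))/3+[255,190]));print("nose",least_squares(g,[-30,0]).x)
np.save("p.npy",p)
from plant import planner
print(w(p,[(-220,0,0),(-60,0,0)]))
E
```

```text
[0.62887951 0.00778401 0.19750838] [[-0.7, -1.7], [-0.1, 1.4], [-0.1, 0.3], [-1.1, -0.4], [-0.5, -1.5], [-1.1, -0.8], [-0.3, -0.6], [-0.3, 0.3], [-1.2, -0.1], [-1.9, -1.5], [-5.3, 3.3], [-1.7, 1.0]]
tab centre top [-145.10625084   -1.10235182]
nose [-20.98059634  -3.08988885]
[[ 0.41315664 -0.03538588  0.        ]
 [ 0.570046   -0.00398959  0.        ]]
```

Chute pose is fitted to about 2 mm. I'll hover over the start point with 40 mm opening and check from the wrist camera.

```bash
cat >> h.py <<'E'
def q(p,extra=5):  # tool down, tool y along chute +y turned by extra deg (bar finger trails)
    a=(p[2]+np.pi/2+np.radians(extra)+np.pi/2)/2
    return [np.cos(a),np.sin(a),0,0]
def tcp(p,x,y,z): return w(p,[(x,y,z)])[0]
E
python3 - <<'E'
from h import *
from plant import arm, planner, sensors, read_camera
import cv2
p=np.load("p.npy")
print(planner.ik(tcp(p,-170,-13,33),q(p)),planner.ik(tcp(p,-60,28,33),q(p)))
arm.movep(tcp(p,-168,-13,150),q(p)); arm.command_gripper(0.040)
o=sensors.observe();print(o["clock"],o["tcp_pos"],o["gripper_width"],tcp(p,-168,-13,150))
d={}
for n in("wrist","top"):
    d[n]=c=read_camera(n)
pickle.dump(d,open("cams1.pkl","wb"))
im=d["wrist"]["image"].copy()
pts=[(-215,36,65),(-20,36,65),(-220,-27,18),(-220,27,18),(80,31,30),(80,-31,30),(0,14,36),(0,-22,36),(90,-27,18)]
for u in proj(d["wrist"],w(p,pts)): cv2.drawMarker(im,tuple(int(v) for v in u.round()),(255,0,255),0,12,1)
cv2.imwrite("pics/wrist1.png",cv2.convertScaleAbs(im,alpha=1.5))
E
```

```text
[-1.35696276e-01  1.03838812e-01  2.21889461e+00 -4.44089210e-16
  8.18859231e-01 -1.99126745e+00] [-2.54012570e-03  2.71720477e-01  2.01284191e+00 -4.44089210e-16
  8.57030269e-01 -1.85811130e+00]
3.5833 [ 0.4667049  -0.03793775  0.14999796] 0.03997333377386657 [ 0.46669663 -0.03792935  0.15      ]
```

View pics/wrist1.png

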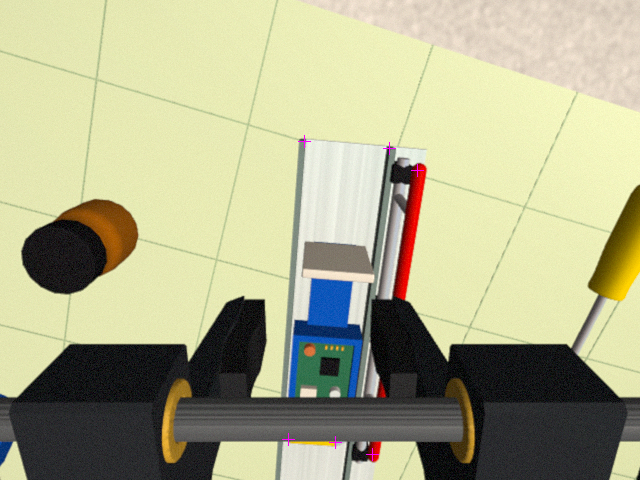

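Run:
```python
from h import *
from scipy.optimize import least_squares
p=np.load("p.npy");c=pickle.load(open("cams1.pkl","rb"))["wrist"]
inv=lambda uv,z:least_squares(lambda x:proj(c,w(p,[(x[0],x[1],z)]))[0]-uv,[-120,0],x_scale=10).x.round(1)
for uv in((303,271),(372,275)):print("tab rear top",inv(uv,56))
print("tab rear bottom",inv((305,243),14),inv((367,247),14))
for uv in((401,204),(395,197)):print("post",inv(uv,40))
print("finger tips",[inv((u,300),150) for u in(235,266,372,405)])
for uv in((420,163),):print("barend",inv(uv,65))
print(-c["R"].T@c["t"])
```

```text
tab rear top [-146.9  -20.9]
tab rear top [-147.9   21. ]
tab rear bottom [-150.   -21.1] [-150.7   22.2]
post [-189.5   35.5]
post [-193.6   31.2]
finger tips [array([-173.2,  -45.6]), array([-174.2,  -33.9]), array([-177.7,    6. ]), array([-178.8,   18.4])]
barend [-218.7   36.8]
[ 0.38737236 -0.06183111  0.29689392]
```

Run:
```python
from h import *
from plant import arm, sensors, read_camera
import cv2
p=np.load("p.npy")
arm.command_gripper(0.047)
arm.move_linear(tcp(p,-166,-17,150),v=.1)
print(arm.move_linear(tcp(p,-166,-17,33),v=.08,guard=5))
print(arm.move_linear(tcp(p,-166,29,33),v=.05,guard=12))
arm.sleep(.3)
o=sensors.observe();print(o["clock"],o["tcp_pos"],tcp(p,-166,29,33),o["wrist_force"])
d={n:read_camera(n) for n in("wrist","top","scene")}
pickle.dump(d,open("cams2.pkl","wb"))
a=cv2.resize(d["scene"]["image"][150:300,190:380],None,fx=2.1,fy=2.1,interpolation=2)
b=cv2.resize(d["wrist"]["image"],(400,300)); t=cv2.resize(d["top"]["image"][190:385,255:375],None,fx=3,fy=3,interpolation=2)
im=np.zeros((600,800,3),np.uint8);im[:a.shape[0],:a.shape[1]]=a;im[300:,:][:, :400][-285:]=b[:285];im[:585,420:780]=t
cv2.imwrite("pics/s2.png",cv2.convertScaleAbs(im,alpha=1.6))
```

```text
False
True
7.1167 [0.46026109 0.00235754 0.03220593] [0.46041622 0.00364657 0.033     ] [ 1.67013026 -1.7950992   1.77106232]
```

View pics/s2.png

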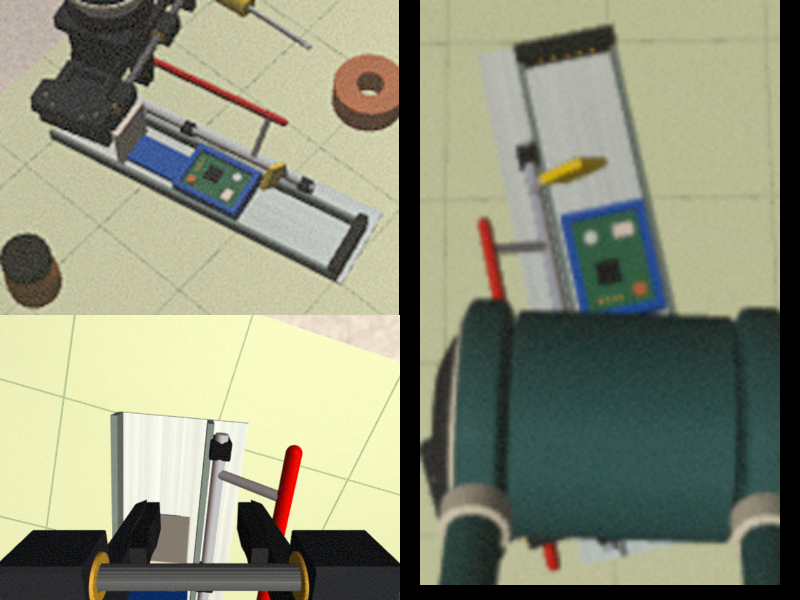

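The gate is open: bar swung out, flap up, fingers on either side. I compute the gate angle from the bar end, top crop (65,222), and the post position.

Run:
```python
from h import *
from scipy.optimize import least_squares
p=np.load("p.npy");d=pickle.load(open("cams2.pkl","rb"))
def B(x,a):return (x,36+45*np.sin(a),20+45*np.cos(a))
uv=np.array((65,222))/3+[255,190]
print(least_squares(lambda v:proj(d["top"],w(p,[B(v[0]*100,v[1])]))[0]-uv,[-.2,.8]).x)
uv=(np.array((293,450))-[0,315])*1.6
print(least_squares(lambda v:proj(d["wrist"],w(p,[B(v[0]*100,v[1])]))[0]-uv,[-2.15,.8]).x)
inv=lambda c,uv,z:least_squares(lambda x:proj(d[c],w(p,[(x[0],x[1],z)]))[0]-uv,[-120,0],x_scale=10).x.round(1)
print("post2",inv("top",np.array((100,247))/3+[255,190],35), "post1",inv("wrist",(np.array((250,485))-[0,315])*1.6,35))
```

```text
[-0.19501737  0.79040571]
[-2.16278391  0.8501003 ]
post2 [-35.1  51.1] post1 [-189.6   54.9]
```

Run:
```python
from h import *
from plant import arm, sensors, read_camera
import cv2
p=np.load("p.npy")
def st(m,r):
    o=sensors.observe();c,s=np.cos(p[2]),np.sin(p[2]);v=o["tcp_pos"][:2]-p[:2];f=o["wrist_force"]
    print(m,r,round(o["clock"],2),"chute",(np.array([c*v[0]+s*v[1],-s*v[0]+c*v[1]])*1000).round(1),"F",round(c*f[0]+s*f[1],2),round(-s*f[0]+c*f[1],2),round(f[2],2))
for x in(-166,-140,-110,-75):
    r=arm.move_linear(tcp(p,x,28.5,33),v=.05,guard=15);st(x,r)
    if r:break
else:
    r=arm.move_linear(tcp(p,-56,28.5,33),v=.02,guard=8);st("end",r)
d={n:read_camera(n) for n in("wrist","top","scene")}
pickle.dump(d,open("cams3.pkl","wb"))
a=cv2.resize(d["scene"]["image"][150:300,190:380],None,fx=2.1,fy=2.1,interpolation=2)
b=cv2.resize(d["wrist"]["image"],(400,300)); t=cv2.resize(d["top"]["image"][190:385,255:375],None,fx=3,fy=3,interpolation=2)
im=np.zeros((600,800,3),np.uint8);im[:a.shape[0],:a.shape[1]]=a;im[315:,:400]=b[:285];im[:585,420:780]=t
cv2.imwrite("pics/s3.png",cv2.convertScaleAbs(im,alpha=1.6))
```

```text
-166 False 7.52 chute [-166.4   27.9] F 0.38 -6.04 -1.81
-140 False 8.18 chute [-142.    28.6] F -3.77 -4.07 -0.98
-110 False 8.93 chute [-111.3   28.5] F -2.69 -3.4 -0.7
-75 False 9.78 chute [-75.8  28.5] F -2.84 -4.45 0.25
end True 10.46 chute [-64.5  28.4] F -0.63 -1.38 2.05
```

View pics/s3.png

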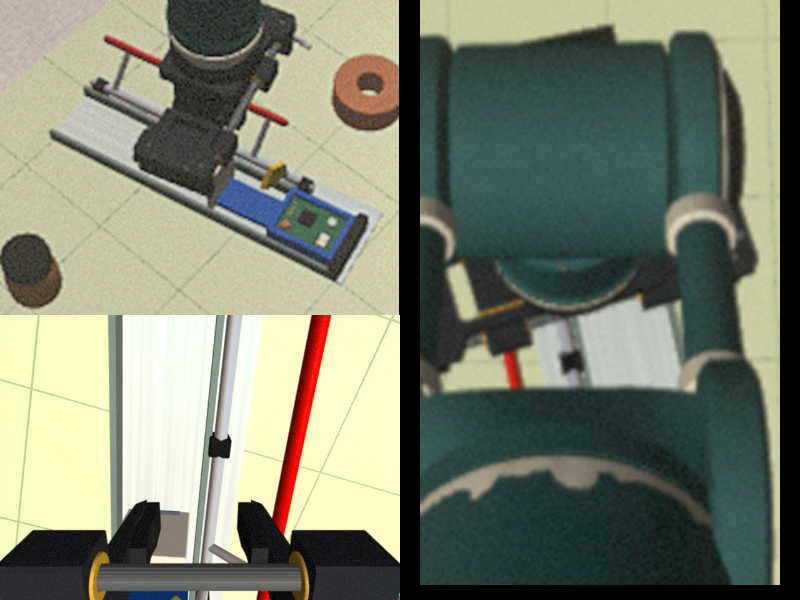

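The rack looks home against the black stop with the gate still open. I'll push once more to confirm, then back off, let the gate follow the finger shut, and lift away.

Run:
```python
from h import *
from plant import arm, sensors, read_camera
import cv2
p=np.load("p.npy")
def st(m,r=None):
    o=sensors.observe();c,s=np.cos(p[2]),np.sin(p[2]);v=o["tcp_pos"][:2]-p[:2];f=o["wrist_force"]
    print(m,r,round(o["clock"],2),"chute",(np.array([c*v[0]+s*v[1],-s*v[0]+c*v[1]])*1000).round(1),"F",round(c*f[0]+s*f[1],2),round(-s*f[0]+c*f[1],2),round(f[2],2))
r=arm.move_linear(tcp(p,-56,28.5,33),v=.02,guard=10);st("confirm",r)
arm.move_linear(tcp(p,-76,28.5,33),v=.06);st("back")
arm.move_linear(tcp(p,-78,-18,33),v=.05);st("in")
arm.move_linear(tcp(p,-78,-18,140),v=.1);st("up")
arm.move_linear(tcp(p,-200,-30,220),v=.2);st("away")
d={n:read_camera(n) for n in("top","scene")}
pickle.dump(d,open("cams4.pkl","wb"))
a=cv2.resize(d["scene"]["image"][150:300,190:380],None,fx=2.1,fy=2.1,interpolation=2)
t=cv2.resize(d["top"]["image"][190:385,255:375],None,fx=3,fy=3,interpolation=2)
im=np.zeros((600,800,3),np.uint8);im[:a.shape[0],:a.shape[1]]=a;im[:585,420:780]=t
cv2.imwrite("pics/s4.png",cv2.convertScaleAbs(im,alpha=1.6))
```

```text
confirm True 10.93 chute [-64.8  27.9] F -1.07 -0.87 1.92
back None 11.27 chute [-75.8  28.1] F 1.3 -3.93 0.84
in None 12.35 chute [-78.2 -17.7] F 0.13 -0.17 -0.57
up None 13.57 chute [-78.7 -17.8] F 0.01 0.56 0.56
away None 14.45 chute [-199.8  -29.9] F 0.19 -0.29 0.16
```

View pics/s4.png

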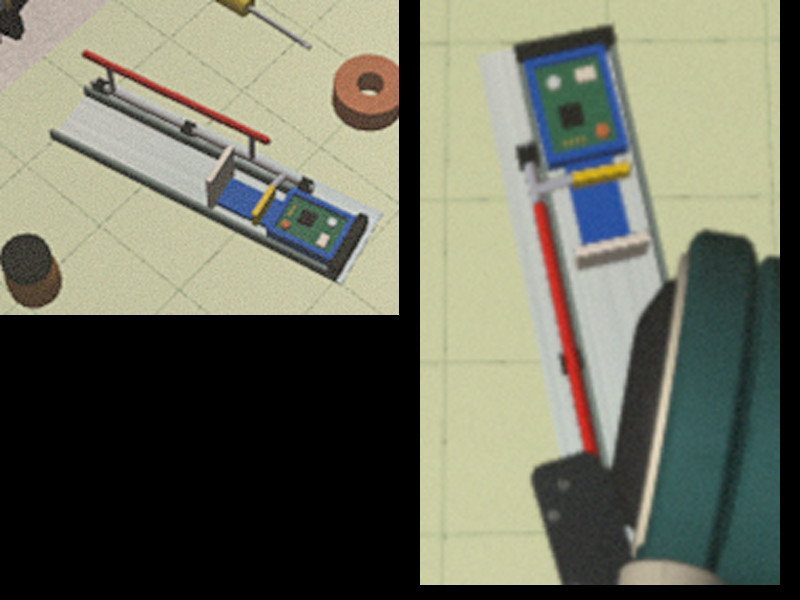

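Run:
```python
from h import *
from scipy.optimize import least_squares
p=np.load("p.npy");d=pickle.load(open("cams4.pkl","rb"))
inv=lambda c,uv,z:least_squares(lambda x:proj(d[c],w(p,[(x[0],x[1],z)]))[0]-uv,[-50,0],x_scale=10).x.round(1)
T=lambda u,v:np.array((u-420,v))/3+[255,190]
print("tab top (home -47)",inv("top",T(612,244),56))
print("carrier front (80)",inv("top",T(566,51),26),"rear(14)",inv("top",T(586,157),26))
print("stop top front edge?",inv("top",T(566,46),30))
S=lambda u,v:np.array((u,v))/2.1+[190,150]
print("scene tab top corners",inv("scene",S(233,148),56),inv("scene",S(208,178),56))
```

```text
tab top (home -47) [-48.1  -0.9]
carrier front (80) [79.3 -0.4] rear(14) [11.9  1.5]
stop top front edge? [81.2 -0.8]
scene tab top corners [-44.3  19.5] [-47.8 -18.7]
```

The measurements agree: the rack is home, the gate is shut and the hand is clear.

```bash
python3 -c "
from plant import arm
print(arm.finish_job())"
```

```text
the job is handed in; nothing more can be done
None
```

I pushed the rack home against the end stop (nose within about 1–2 mm by camera), with the gate shut behind the carrier and the hand clear, and handed the job in; no verdict was returned.

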